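# Clear the turned vial from the hardener dispenser and swing it home

## Task

The hardener-vial dispenser is starved: one vial has turned lengthwise and dropped into the slot between the chute's two rails, holding back the four behind it. Lift it straight out so that the others roll down to the pick-up stop, then lay it gently back on the rails, crosswise like the rest, as the last of the row. The dispenser still stands swung aside for refilling, so turn it (it has a handle) back to the front, three clicks anticlockwise seen from above, where its spring plunger rests opposite the index block, and leave the bottle, the tape roll and the nozzle beside it as they stand.

Things in the scene. Friction and masses are not known exactly. Their poses are not given: they have to be found in the camera images.
- swivel_base: round grey foot of the dispenser, 188 mm across, 10 mm thick, fixed to the bench, in a new place and direction each time. Origin on the swivel axis at bench level, z up. It carries a ring of 24 steel index pins, one per 15 degrees.
- index_block (a point): top of the one raised steel block on the foot, outside the pin ring (17 mm high, 85 mm from the swivel axis): the home mark for the plunger.
- chute_axis (a point): frame of the turning part, turntable and sloping aluminium chute. Origin on the swivel axis at bench level, z up (untilted); seen from above +x points uphill, -x to the pick-up end; spring plunger on the -y side. It falls 7 degrees towards -x: two flat rails, each 32 mm wide, 300 mm long, with an open 24 mm slot between. The lane between the side lips is 88 mm wide; lips stand 8 mm over the rails, tail lip 5 mm.
- rail_mid (a point): point above the swivel axis in the middle of the lane, level with the rail surface (80 mm over the bench; rails 62 mm over it at the stop, 98 mm at the tail).
- pickup (a point): place of the first vial's centre when it lies against the pick-up stop; the stop stands 24 mm over the rails. Places of the next vials follow uphill, 26 mm apart along the slope; the fifth (last) is 104 mm up the slope from this point.
- keeper (a point): middle of a wire hoop, 5 mm thick, that bridges the lane near the pick-up end; underside 34 mm, top 40 mm over the rails. Nothing else crosses the lane.
- chute (a joint): angle of the chute on its base, rad: 0 at the start of every run, grows anticlockwise seen from above, range -0.6 to 1.4. A spring plunger drops between the pins each 15 degrees: clicks at 0.262, 0.524, 0.785 (wanted), 1.047. A click takes about 6 N at the handle; past half-way the spring pulls it into the next seat. No end stop at the wanted one; it can be turned back.
- handle (a point): middle of the upright black swing handle, a round grip 20 mm thick, 48 mm high on a flat side arm (34 mm below this point) beside the pick-up end; in the chute's frame at (-103, 94, 97) mm. Rigid with the chute: it moves on a circle of 140 mm radius about the swivel axis. Nearest chute wall 47 mm away.
- turned_vial_centre (a point): centre of the jammed vial: white plastic cylinder 26 mm thick, 84 mm long with a grey cap of the same thickness, 25 to 50 g. At the start it lies lengthwise, sunk in the slot: axis along the chute and 5 mm above the rail surface, top 18 mm above; 31 mm free on either side up to the lips; the first waiting vial rests against its uphill end.
- turned_vial: the jammed vial itself: origin at its centre, y axis along the cylinder, cap at +y (parallel to the chute's y axis, either way round, when it lies crosswise). Laid crosswise on the rails (axis 13 mm above them) behind the row, it rolls down to it by itself.
- vial_1_centre (a point): centre of the first of the four waiting vials, counted uphill from the jam; same kind and size, lying crosswise on the rails (axis 13 mm above them), free to roll.
- vial_1: the first waiting vial itself: origin at its centre, y axis along the cylinder, cap at +y.
- vial_2_centre (a point): centre of the second of the four waiting vials, counted uphill from the jam; same kind and size, lying crosswise on the rails (axis 13 mm above them), free to roll.
- vial_2: the second waiting vial itself: origin at its centre, y axis along the cylinder, cap at +y.
- vial_3_centre (a point): centre of the third of the four waiting vials, counted uphill from the jam; same kind and size, lying crosswise on the rails (axis 13 mm above them), free to roll.
- vial_3: the third waiting vial itself: origin at its centre, y axis along the cylinder, cap at +y.
- vial_4_centre (a point): centre of the last of the four waiting vials, counted uphill from the jam; same kind and size, lying crosswise on the rails (axis 13 mm above them), free to roll.
- vial_4: the last waiting vial itself: origin at its centre, y axis along the cylinder, cap at +y.
- wipe_bottle_mid (a point): white squeeze bottle with a red tip, 64 mm thick, 186 mm tall, standing on the bench beside the dispenser (bystander); this point on its axis, 75 mm up
- tape_roll_mid (a point): roll of orange masking tape lying flat, 100 mm across, 19 mm high (bystander); this point is its centre
- nozzle_mid (a point): white cartridge nozzle standing on its base, a slim cone 88 mm tall, 23 mm across at the foot (bystander); this point half-way up its axis
Things that resemble listed ones, but are neither listed nor needed, are in the scene too. What is shaped like the turned_vial but brown or yellow is not meant. Leave any orange or red look-alike of the vial_4 alone.

How it is judged:
By the outcome, as a careful person would: the job done as asked, in the order asked, and still so for the second after the job is handed in, with the robot touching nothing.
It also fails if it takes over 58 s, if anything falls off the work surface, if the arm or the gripper's body presses on something with over 40 N, if the wrist force passes 120 N, or if a joint passes its speed limit or range.

## Robot

A 7-joint arm with a two-finger parallel gripper is mounted at the origin on a cart in front of the work surface, level with it; the furniture and walls round the work are solid. World frame = base frame: x ahead of the robot, y to its left, z up, the work surface at z = 0. Lengths are in m, angles in rad, forces in N, time in s.
With the tool pointing down it reaches from about 0.425 to 0.925 m from the base axis. Payload 6.8 kg.
Tool frame: the origin (TCP) lies at the very end of the fingers, on their centre line; the grasp point (between the pads) lies 19 mm behind it; z points along the fingers, y is the line along which they close (so a half turn about z gives the same grasp; the last joint's range is limited). The gripper opens to 85 mm and grips with 20 to 120 N. Pads are 22 mm wide; open, the fingers measure 114 mm over their backs; the gripper's body (76 mm by 85 mm) begins 54 mm behind the grasp point. The pads swing forward as they close: fully open they stand 13 mm farther back than shut.
Start: joints at [-1.222, 0.477, 0.022, 1.555, -0.011, 1.109, -0.083], TCP at [0.298, 0.606, 0.201] pointing down, gripper open.
Joint ranges: [-2.96, 2.96], [-0.34, 2.1], [-1.41, 1.46], [0.24, 2.44], [-1.37, 4.51], [0.17, 1.92], [-2.96, 2.96]. Speed limits (rad/s): [2.39, 2.39, 3.14, 3.14, 3.14, 3.14, 3.14].

## Interface

Orientations are given as a unit quaternion [w, x, y, z].
In Python, from station import telemetry, viewer, job, search_frame, cut_out gives the robot as it stands. The module is installed in compiled form; this text tells all that it offers.
- The arm moves only by the shell command python3 -m crank 'ROWS' [FORCE]. ROWS is JSON, a list of rows, each an object with "delta_rot": the turn, a rotation vector about the tool's x, y, z in degrees, a list of three; "xyz": the shift along the tool's x, y, z in m, a list of three; "fingers": the gripper command: -1 is fully open, 1 is shut, values between are in proportion. In form: [{"delta_rot": [ax, ay, az], "xyz": [dx, dy, dz], "fingers": fingers}, ...]. A call has 1 to 10 rows; each row is the pose to reach, as a shift and turn from the pose commanded when the call began, along the tool's axes at that moment; what a row does not reach only later rows make up. A row lasts 1/10 s, in which the tool goes at most 50 mm and 8.59 degrees, less where a joint would pass 70% of its speed; a pose out of reach is approached as far as the arm can. A call with a gripper value outside its range is refused whole. The fingers move at their own pace and stop on an object; FORCE is the grip in N (left out, the last holds). Time passes only in rows, so rows that repeat a pose let the fingers close. It gives the time, the measured TCP pose, the force, the opening and the grip force at its end, in the units of the state.
- telemetry.get_obs(): the state, without advancing time (a new reading comes with each control period).
- viewer.read_camera(name): name is "scene" or "top" or "wrist"; returns a dict with "img" (480x640x3 uint8, red, green, blue), "fx", "fy", "cx", "cy" (pixels), "origin" and "rotation" of the camera in the world. Camera axes: x right, y up, looking along -z (the intrinsics and any distortion apply to the point x, -y, -z); pixel columns grow to the right and rows downward; lengths in m; the calibration is good to about 2 mm. A picture is of the moment at which its call begins. There is no depth.
- job.hand_in(): hands the job in; it is judged then, once.
Trained networks look in the newest picture that a camera, given by its name, has taken for a name from the list of things; names that differ only in an ending like _2 or _b are one class to them, and where a whole thing is asked for, a point or a joint stands for the part that bears it (a point fixed in the world has none). Each returns a list of dicts, best first, with "score" (0 to 1); they miss things now and then, are a little off and sometimes report something else, mostly with a low value. They report only what shows in the picture. A call takes as long as a camera call. They do not tell look-alikes from the thing itself.
- search_frame(camera, thing): "pixel" ([column, row] in pixels, amid what is visible of it).
- cut_out(camera, thing): "pixels" (480x640 bool, what is visible of it) and "pixel" ([column, row] in pixels, amid what is visible of it).
The state is a dict: "t": time; "q": joint angles; "joint_vel": joint speeds; "joint_torque": joint torques, N m; "eef_pos": TCP position; "tool_rot": TCP orientation; "contact_force": force on the tool from outside, world axes, zero at the start; "torque": the same for the moment, N m; "gripper_width": opening from 0.0 (shut) to 1.0 (fully open); "grasp_force": force on a finger pad.
Only numpy, scipy, OpenCV 4.12 (cv2) and the standard library are available. Lean on these libraries where they do the work, as an engineer would, in place of code of your own. Each camera call takes 0.05 s, during which the arm holds its last target. There are 200 camera calls.

## Working session

There is one attempt and no reset: what is moved stays moved. The work goes in short steps, Python scripts to look and compute and a shell command to move; the robot and the scene stay as the last step left them, time stands still between calls to the robot, and variables do not carry over. Pictures are saved under pics/ and viewed, at most 10 in all, crops included, and the job is handed in when it is done.

```bash
mkdir -p pics
cat > h.py <<'E'
import numpy as np, cv2
from scipy.spatial.transform import Rotation as R
from station import telemetry, viewer, job, search_frame, cut_out
def cam(n,save=None):
    c=viewer.read_camera(n)
    if save: cv2.imwrite('pics/'+save,c['img'][:,:,::-1])
    return c
def rot(c):
    r=np.array(c['rotation'],float)
    return r if r.shape==(3,3) else R.from_quat(r,scalar_first=True).as_matrix()
def ray(c,p):
    d=np.array([(p[0]-c['cx'])/c['fx'],-(p[1]-c['cy'])/c['fy'],-1.])
    return np.array(c['origin']),rot(c)@d
def atz(c,p,z):
    o,d=ray(c,p); return o+d*(z-o[2])/d[2]
def proj(c,P):
    v=rot(c).T@(np.array(P)-c['origin']); return np.array([c['cx']+c['fx']*v[0]/-v[2],c['cy']-c['fy']*v[1]/-v[2]])
def tri(cs,ps):
    A=np.zeros((3,3));b=np.zeros(3)
    for c,p in zip(cs,ps):
        o,d=ray(c,p);d/=np.linalg.norm(d);M=np.eye(3)-np.outer(d,d);A+=M;b+=M@o
    return np.linalg.solve(A,b)
E
python3 - <<'E'
from h import *
np.set_printoptions(precision=4,suppress=True)
o=telemetry.get_obs();print(o)
C={}
for n in ['top','scene']:
    C[n]=cam(n,n+'0.png');c=C[n];print(n,{k:v for k,v in c.items() if k!='img'})
    for t in ['swivel_base','index_block','chute_axis','rail_mid','pickup','keeper','handle','turned_vial_centre','vial_1_centre','wipe_bottle_mid','tape_roll_mid','nozzle_mid']:
        print(t,[(np.round(d['pixel']).tolist(),round(d['score'],2)) for d in search_frame(n,t)[:6]])
E
```

```text
{'t': 0.0, 'q': array([-1.2221,  0.4778,  0.0224,  1.5565, -0.0115,  1.1093, -0.0831]), 'joint_vel': array([-0.0004,  0.0005,  0.0013, -0.0008,  0.001 , -0.0001, -0.0006]), 'joint_torque': array([  0.0008, -59.6462,   1.6084, -28.1188,   0.0125,   0.0096,
         0.    ]), 'eef_pos': array([0.2975, 0.6052, 0.1998]), 'tool_rot': array([-0.0001,  0.2264,  0.974 , -0.0009]), 'contact_force': array([ 0.0664, -0.4075,  0.7398]), 'torque': array([ 0.0128, -0.0069, -0.034 ]), 'grasp_force': 0.0, 'gripper_width': 0.9957725246365629}
top {'fx': 446.16637146511925, 'fy': 446.16637146511925, 'cx': 321.50330603716594, 'cy': 234.8540191543214, 'origin': array([ 0.3882, -0.0657,  1.1124]), 'rotation': array([ 0.7137,  0.0497, -0.0512, -0.6968])}
swivel_base [([313.0, 236.0], 0.88)]
index_block [([309.0, 234.0], 0.86)]
chute_axis [([298.0, 229.0], 0.7), ([338.0, 206.0], 0.47)]
rail_mid [([299.0, 235.0], 0.62), ([315.0, 234.0], 0.4)]
pickup [([298.0, 228.0], 0.61)]
keeper [([300.0, 230.0], 0.68)]
handle [([303.0, 233.0], 0.61)]
turned_vial_centre [([220.0, 271.0], 0.95), ([310.0, 232.0], 0.83), ([2
[... 361 characters left out ...]
45.34725356423812, 'origin': array([-0.147 , -0.586 ,  0.6977]), 'rotation': array([ 0.8019,  0.4085, -0.2056, -0.3845])}
swivel_base [([315.0, 258.0], 0.85)]
index_block [([315.0, 261.0], 0.63)]
chute_axis [([311.0, 251.0], 0.9)]
rail_mid [([310.0, 252.0], 0.84)]
pickup [([314.0, 253.0], 0.92)]
keeper [([312.0, 252.0], 0.77), ([314.0, 259.0], 0.6), ([364.0, 229.0], 0.58), ([306.0, 237.0], 0.52)]
handle [([312.0, 252.0], 0.85)]
turned_vial_centre [([309.0, 240.0], 0.86), ([199.0, 248.0], 0.79), ([248.0, 209.0], 0.78), ([310.0, 250.0], 0.51)]
vial_1_centre [([333.0, 236.0], 0.85)]
wipe_bottle_mid [([296.0, 197.0], 0.9)]
tape_roll_mid [([390.0, 336.0], 0.55)]
nozzle_mid [([309.0, 328.0], 0.9)]
```

Run:
```python
import cv2
a=cv2.imread('pics/top0.png')[130:350,170:430];cv2.imwrite('pics/topc.png',cv2.resize(a,None,fx=2.7,fy=2.7,interpolation=cv2.INTER_CUBIC))
```

```text
(no output)
```

View pics/scene0.png

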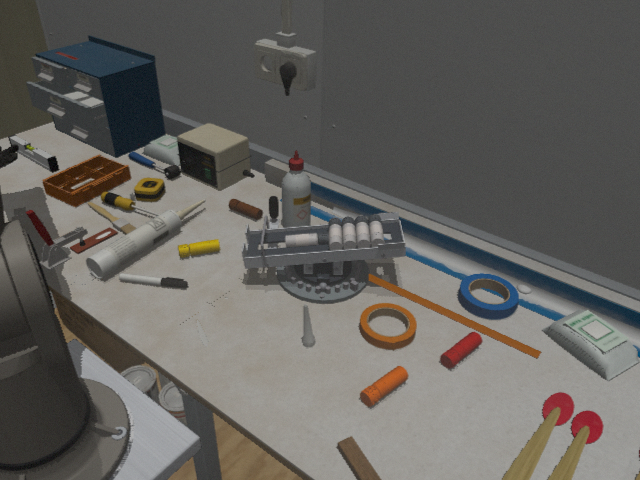

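View pics/topc.png

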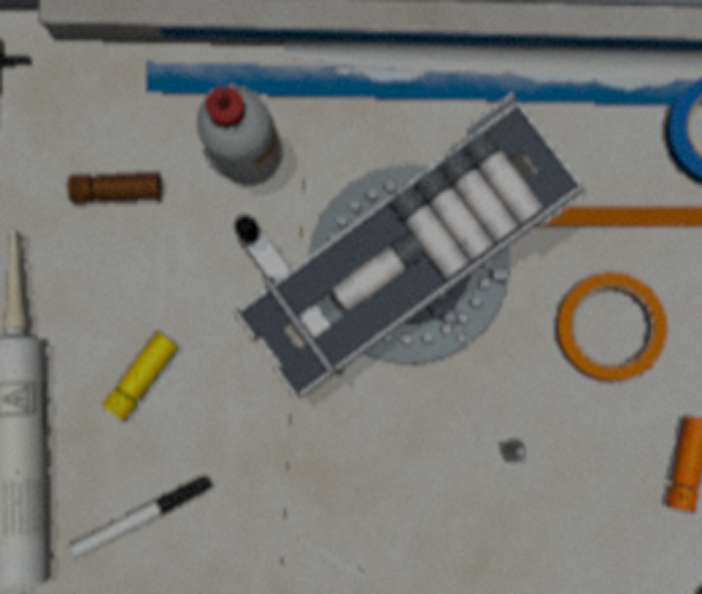

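The top crop (2.7x, offset 170,130) shows the chute with its pick-up end at lower left (240,315)-(300,393) and its tail at (583,188)-(512,95). The black handle is at (247,230), four waiting vials lie near (430-515,180-240), and the jammed one is lengthwise at about (370,275). The brown, yellow, orange and red cylinders are off the chute and are look-alikes. I'll fit the chute pose next.

```bash
cat > fit.py <<'E'
from h import *
S7,C7=np.sin(np.radians(7)),np.cos(np.radians(7))
def W(p,s,y,n):  # chute slope coords -> world; s uphill, y lateral, n above rails
    x=s*C7-n*S7; z=.080+s*S7+n*C7
    c,k=np.cos(p[2]),np.sin(p[2]); return np.array([p[0]+c*x-k*y,p[1]+k*x+c*y,z])
def H(p,x,y,z):
    c,k=np.cos(p[2]),np.sin(p[2]); return np.array([p[0]+c*x-k*y,p[1]+k*x+c*y,z])
E
python3 - <<'E'
from fit import *
from scipy.optimize import least_squares
import pickle
np.set_printoptions(precision=4,suppress=True)
C={n:cam(n) for n in ['top','scene']}; t=C['top']
pickle.dump({n:{k:v for k,v in c.items()} for n,c in C.items()},open('c0.pkl','wb'))
f=lambda u,v:np.array([u/2.7+170,v/2.7+130])
obs=[((-.15,.046,.008),f(240,315)),((-.15,-.046,.008),f(300,393)),((.15,-.046,.006),f(583,188)),((.15,.046,.006),f(512,95))]
hobs=f(247,229)
def res(p): return np.concatenate([proj(t,W(p,*a))-b for a,b in obs]+[proj(t,H(p,-.103,.094,.121))-hobs])
p=least_squares(res,[.4,0,-.9]).x; print(p,np.degrees(p[2]),res(p))
np.save('p0.npy',p)
ims=[]
for n,(x0,y0,w,h) in {'top':(240,150,160,130),'scene':(230,180,190,130)}.items():
    c=C[n];k=4.2;im=cv2.resize(c['img'][y0:y0+h,x0:x0+w,::-1],None,fx=k,fy=k,interpolation=cv2.INTER_CUBIC)
    q=lambda P:tuple(((proj(c,P)-[x0,y0])*k).astype(int).tolist())
    for z,col in ((0.008,(0,255,0)),):
        cs=[W(p,*a) for a in((-.15,.046,z),(-.15,-.046,z),(.15,-.046,z),(.15,.046,z))]
        for i in range(4): cv2.line(im,q(cs[i]),q(cs[(i+1)%4]),col,1)
    for a in np.linspace(0,2*np.pi,90): cv2.circle(im,q([p[0]+.094*np.cos(a),p[1]+.094*np.sin(a),.01]),1,(255,0,255),-1)
    cv2.circle(im,q(H(p,-.103,.094,.121)),5,(0,0,255),1);cv2.circle(im,q(H(p,-.103,.094,.073)),5,(0,0,255),1)
    ims.append(cv2.resize(im,(800,int(im.shape[0]*800/im.shape[1])))[:,:])
cv2.imwrite('pics/ov_top.png',ims[0][:600]);cv2.imwrite('pics/ov_scene.png',ims[1][:600])
for n in C:
  for th in('turned_vial_centre','vial_1_centre','handle'):
    for d in cut_out(n,th)[:6]:
        m=d['pixels'];print(n,th,np.round(d['pixel']),round(d['score'],2),m.sum(), atz(C[n],d['pixel'],.09))
E
```

```text
[ 0.5663 -0.0659 -0.8986] -51.48632385150769 [ 0.2144 -0.9834  1.2384  1.4121 -1.0617 -1.4971  0.8091  2.2054 -1.153
 -1.082 ]
top turned_vial_centre [219. 270.] 0.83 358 [0.4493 0.1671 0.09  ]
top turned_vial_centre [311. 230.] 0.74 394 [ 0.5468 -0.0416  0.09  ]
top turned_vial_centre [211. 199.] 0.71 364 [0.6143 0.1945 0.09  ]
top turned_vial_centre [345. 200.] 0.63 427 [ 0.6201 -0.1196  0.09  ]
top vial_1_centre [329. 213.] 0.71 377 [ 0.5865 -0.0821  0.09  ]
top handle [304. 235.] 0.93 3816 [ 0.5347 -0.0258  0.09  ]
top handle [311. 228.] 0.51 404 [ 0.5508 -0.0408  0.09  ]
scene turned_vial_centre [200. 249.] 0.8 514 [0.3845 0.0855 0.09  ]
scene turned_vial_centre [304. 242.] 0.75 502 [ 0.5262 -0.0485  0.09  ]
scene turned_vial_centre [245. 209.] 0.6 351 [0.5401 0.1191 0.09  ]
scene turned_vial_centre [362. 231.] 0.29 402 [ 0.6275 -0.1119  0.09  ]
scene vial_1_centre [306. 237.] 0.73 509 [ 0.5416 -0.042   0.09  ]
scene vial_1_centre [333. 237.] 0.58 413 [ 0.5741 -0.0809  0.09  ]
scene vial_1_centre [308. 251.] 0.31 5865 [ 0.508 -0.073  0.09 ]
scene handle [312. 250.] 0.89 5883 [ 0.5142 -0.0771  0.09  ]
```

View pics/ov_top.png

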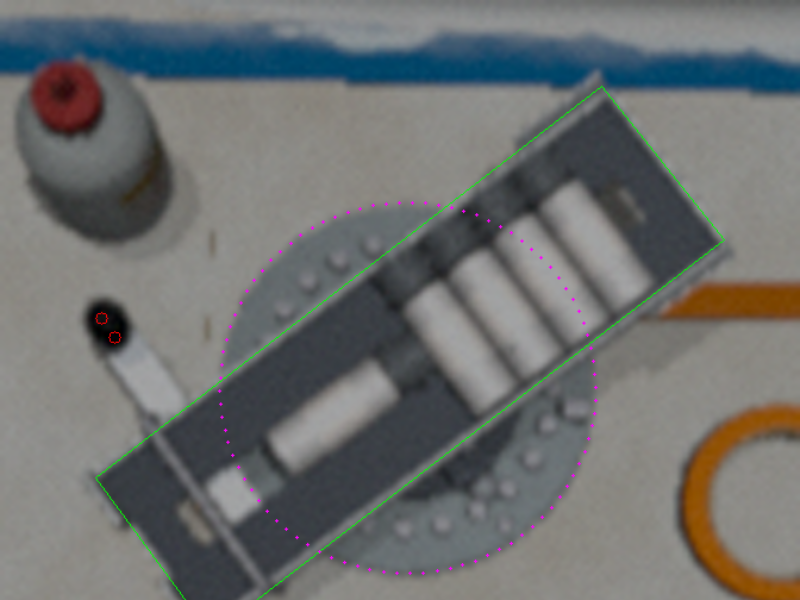

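View pics/ov_scene.png

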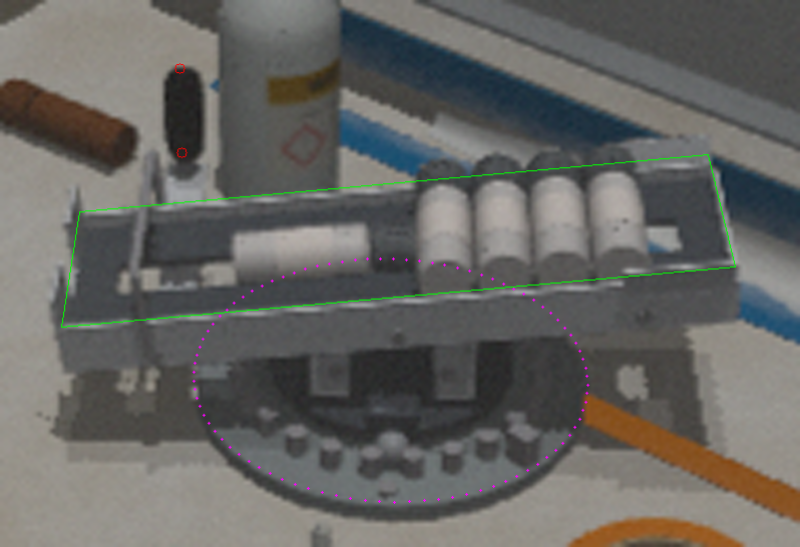

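The overlay fits within about 1 px in both views. The turned_vial candidates in the top image are:
- (220,270): yellow
- (211,199): brown
- (310,231): white, lengthwise in the slot
- (345,200): a waiting vial

The one at (310,231) fits the description: white body, grey cap against the first waiting vial. The enlarged crop just viewed confirms it.

```bash
cat >> fit.py <<'E'
def onplane(c,px,p,n):
    o,d=ray(c,px); nn=W(p,0,0,1)-W(p,0,0,0); q=W(p,0,0,n); P=o+d*(nn@(q-o))/(nn@d)
    v=P-W(p,0,0,0); e=W(p,1,0,0)-W(p,0,0,0); f=W(p,0,1,0)-W(p,0,0,0); return np.array([v@e,v@f])*1000
def toolR(p,yaxis_deg=90,tilt=True):
    "tool z into chute (normal), tool y along chute direction yaxis_deg from uphill"
    e=W(p,1,0,0)-W(p,0,0,0); f=W(p,0,1,0)-W(p,0,0,0)
    if not tilt: e=e*[1,1,0]; e/=np.linalg.norm(e)
    n=np.cross(e,f); a=np.radians(yaxis_deg); y=np.cos(a)*e+np.sin(a)*f
    return np.stack([np.cross(y,-n),y,-n],1)
def delta(P,Rt,o=None):
    o=o or telemetry.get_obs(); R0=R.from_quat(o['tool_rot'],scalar_first=True).as_matrix()
    return R0.T@(np.array(P)-o['eef_pos'])*1000, np.degrees(R.from_matrix(R0.T@Rt).as_rotvec())
E
python3 - <<'E'
from fit import *
import pickle
np.set_printoptions(precision=4,suppress=True)
C=pickle.load(open('c0.pkl','rb'));p=np.load('p0.npy');t,s=C['top'],C['scene']
g=lambda u,v:np.array([240+u/5,150+v/5]); k=800/190; h=lambda u,v:np.array([230+u/k,180+v/k])
for q in [(284,453),(385,380),(334,416)]: print('jam top',onplane(t,g(*q),p,.007))
for q in [(233,258),(368,240)]: print('jam scene',onplane(s,h(*q),p,.012))
for q in [(270,508),(150,420)]: print('hoop',onplane(t,g(*q),p,.037))
print('v4 scene',onplane(s,h(617,222),p,.024),'v1',onplane(s,h(445,235),p,.024))
print('v4 top',onplane(t,g(600,235),p,.02),'v1',onplane(t,g(462,345),p,.02))
print('bottle',atz(t,g(67,97),.18),'tape',atz(t,(402,239),.01),'nozzle',atz(t,(359,296),.08),'handle',H(p,-.103,.094,.097))
for sg in(90,-90): print(sg,delta(W(p,-.03,0,.16),toolR(p,sg)))
print(W(p,-.03,0,.16))
E
```

```text
jam top [-71.9865   1.0114]
jam top [-13.737   -0.8516]
jam top [-42.877    0.4094]
jam scene [-73.3104  -9.907 ]
jam scene [-11.3186  -5.2159]
hoop [-89.5817 -19.0633]
hoop [-109.2664   46.7251]
v4 scene [100.6081 -25.9955] v1 [ 24.1677 -24.0916]
v4 top [105.3627 -10.2915] v1 [ 24.5242 -11.5711]
bottle [0.6613 0.0841 0.18  ] tape [ 0.5412 -0.2671  0.01  ] nozzle [ 0.3972 -0.1554  0.08  ] handle [0.5757 0.0733 0.097 ]
90 (array([-492.7308, -463.2722,  -34.358 ]), array([ 1.5458, -6.8873, 25.2824]))
-90 (array([-492.7308, -463.2722,  -34.358 ]), array([   9.4476,    2.1204, -154.4307]))
[ 0.5356 -0.0273  0.2352]
```

```bash
python3 -m crank '[{"delta_rot":[0,0,6],"xyz":[-0.03,-0.03,-0.04],"fingers":0},{"delta_rot":[0,0,12],"xyz":[-0.06,-0.06,-0.06],"fingers":0},{"delta_rot":[0,0,18],"xyz":[-0.09,-0.09,-0.06],"fingers":0},{"delta_rot":[0,0,25.3],"xyz":[-0.12,-0.12,-0.06],"fingers":0},{"delta_rot":[0,0,25.3],"xyz":[-0.15,-0.15,-0.06],"fingers":0},{"delta_rot":[0,0,25.3],"xyz":[-0.18,-0.18,-0.06],"fingers":0},{"delta_rot":[0,0,25.3],"xyz":[-0.21,-0.21,-0.06],"fingers":0},{"delta_rot":[0,0,25.3],"xyz":[-0.24,-0.24,-0.06],"fingers":0},{"delta_rot":[0,0,25.3],"xyz":[-0.27,-0.27,-0.06],"fingers":0},{"delta_rot":[0,0,25.3],"xyz":[-0.30,-0.30,-0.06],"fingers":0}]' 30
python3 - <<'E'
from fit import *
np.set_printoptions(precision=4,suppress=True)
p=np.load('p0.npy');print(delta(W(p,-.031,0,.16),toolR(p,90)),telemetry.get_obs()['q'])
E
```

```text
t: 2.7
eef_pos: [0.435, 0.2026, 0.2611]
tool_rot: [0.0, 0.434, 0.901, 0.0]
contact_force: [0.3, 0.2, 0.7]
gripper_width: 0.497
grasp_force: 0.0
(array([-241.5128,  -64.4773,   25.9802]), array([ 0.0493, -7.0112,  0.0123])) [-0.8475  0.0849  0.3034  1.9483 -0.0286  1.1116  0.14  ]
```

```bash
python3 -m crank '[{"delta_rot":[0,-2,0],"xyz":[-0.040,-0.011,0],"fingers":0},{"delta_rot":[0,-4,0],"xyz":[-0.08,-0.022,0],"fingers":0},{"delta_rot":[0,-7,0],"xyz":[-0.120,-0.033,0.01],"fingers":0},{"delta_rot":[0,-7,0],"xyz":[-0.16,-0.044,0.02],"fingers":0},{"delta_rot":[0,-7,0],"xyz":[-0.20,-0.055,0.026],"fingers":0},{"delta_rot":[0,-7,0],"xyz":[-0.2415,-0.0645,0.026],"fingers":0},{"delta_rot":[0,-7,0],"xyz":[-0.2415,-0.0645,0.026],"fingers":0},{"delta_rot":[0,-7,0],"xyz":[-0.2415,-0.0645,0.026],"fingers":0}]'
python3 - <<'E'
from fit import *
np.set_printoptions(precision=4,suppress=True)
p=np.load('p0.npy');print(delta(W(p,-.031,0,.16),toolR(p,90)),telemetry.get_obs()['q'])
c=cam('wrist')
im=c['img'][:,:,::-1].copy();k=1.25;im=cv2.resize(im,None,fx=k,fy=k)
def q(a): return tuple((proj(c,W(p,*a))*k).astype(int).tolist())
for y in(-.044,.044,-.012,.012): cv2.line(im,q((-.148,y,0)),q((.14,y,0)),(0,255,0),1)
for a in((-.073,0,.005),(.011,0,.005),(.024,0,.026),(.102,0,.026)):cv2.circle(im,q(a),4,(0,0,255),1)
cv2.imwrite('pics/wr1.png',im)
import pickle;pickle.dump(c,open('cw.pkl','wb'))
E
```

```text
t: 3.5
eef_pos: [0.5347, -0.0257, 0.2348]
tool_rot: [0.055, 0.435, 0.899, -0.027]
contact_force: [0.1, -0.2, -0.4]
gripper_width: 0.496
grasp_force: 0.0
(array([-0.8531, -0.2475, -0.0863]), array([-0.0119, -0.0008, -0.1348])) [-0.57    0.1721  0.492   1.9381  0.0251  0.9841  0.5698]
```

View pics/wr1.png

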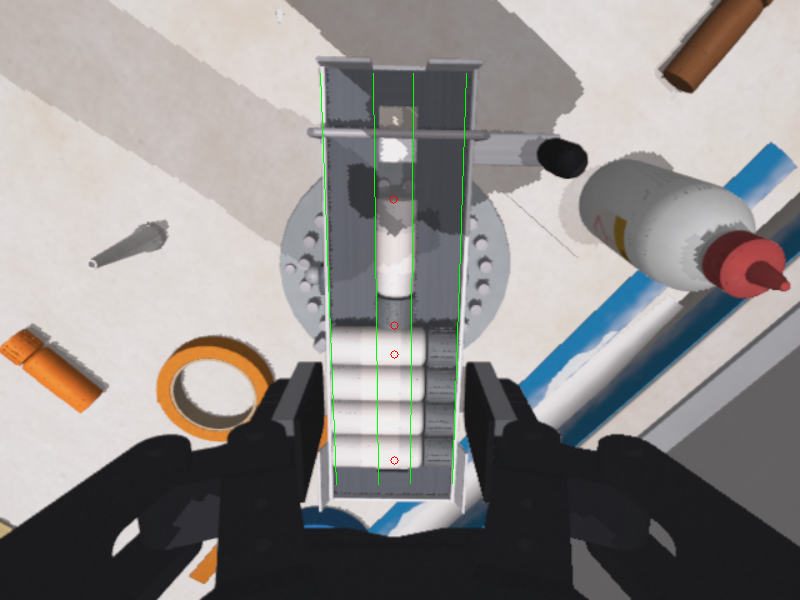

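The wrist view (1.25x) shows the jammed white vial centred at (394,250), its cap at (394,312) against vial 1, and the hoop at y≈132. The finger pads straddle the lane. The fit is about 0.8° off in yaw, so I'll refine it.

Run:
```python
from fit import *
from scipy.optimize import least_squares
import pickle
np.set_printoptions(precision=4,suppress=True)
C=pickle.load(open('c0.pkl','rb'));t=C['top'];w=pickle.load(open('cw.pkl','rb'))
f=lambda u,v:np.array([u/2.7+170,v/2.7+130])
obs=[((-.15,.046,.008),f(240,315)),((-.15,-.046,.008),f(300,393)),((.15,-.046,.006),f(583,188)),((.15,.046,.006),f(512,95))]
def res(p):
    r=np.concatenate([proj(t,W(p,*a))-b for a,b in obs]+[proj(t,H(p,-.103,.094,.121))-f(247,229)])
    wl=[]
    for (y,vs,us) in ((-.044,110,328),(.044,110,470),(-.012,110,379),(.012,110,418),(0,260,394.5),(0,312,394.5)):
        a=proj(w,W(p,-.14,y,0));b=proj(w,W(p,0.,y,0)); v=vs/1.25
        wl.append(a[0]+(b[0]-a[0])*(v-a[1])/(b[1]-a[1])-us/1.25)
    wl.append(proj(w,W(p,.011,0,.005))[1]-325/1.25); wl.append(proj(w,W(p,-.148,.03,0))[1]-70/1.25)
    return np.concatenate([r,np.array(wl)])
p=least_squares(res,np.load('p0.npy')).x;print(p,np.degrees(p[2]),res(p));np.save('p.npy',p)
print(delta(W(p,-.031,0,.03),toolR(p,90)))
```

```text
[ 0.5663 -0.0643 -0.9129] -52.306730688559234 [-0.7387 -1.887  -0.1885  0.8301 -1.3837 -0.6218  0.9312  2.7367 -1.7252
 -1.9579 -1.2546 -0.4111 -0.4296 -0.4177  1.1725  0.6162 -1.1296  1.4287]
(array([ -0.9523,   0.4783, 129.8309]), array([ 0.1076, -0.0272,  0.8267]))
```

```bash
python3 -m crank '[{"delta_rot":[0,0,0.8],"xyz":[-0.001,0.0005,0.04],"fingers":0},{"delta_rot":[0,0,0.8],"xyz":[-0.001,0.0005,0.08],"fingers":0},{"delta_rot":[0,0,0.8],"xyz":[-0.001,0.0005,0.115],"fingers":0},{"delta_rot":[0,0,0.8],"xyz":[-0.001,0.0005,0.135],"fingers":-0.05},{"delta_rot":[0,0,0.8],"xyz":[-0.001,0.0005,0.145],"fingers":-0.05},{"delta_rot":[0,0,0.8],"xyz":[-0.001,0.0005,0.150],"fingers":-0.05},{"delta_rot":[0,0,0.8],"xyz":[-0.001,0.0005,0.154],"fingers":0},{"delta_rot":[0,0,0.8],"xyz":[-0.001,0.0005,0.154],"fingers":0},{"delta_rot":[0,0,0.8],"xyz":[-0.001,0.0005,0.154],"fingers":0}]'
python3 - <<'E'
from fit import *
np.set_printoptions(precision=4,suppress=True)
p=np.load('p.npy');print(delta(W(p,-.031,0,.0),toolR(p,90)))
c=cam('wrist','wr2.png')
E
```

```text
t: 4.45
eef_pos: [0.5479, -0.0397, 0.0829]
tool_rot: [0.056, 0.44, 0.896, -0.026]
contact_force: [0.3, 0.1, -0.0]
gripper_width: 0.5
grasp_force: 0.0
(array([ 0.8837, -0.5606,  6.6425]), array([0.1899, 0.029 , 0.0328]))
```

View pics/wr2.png

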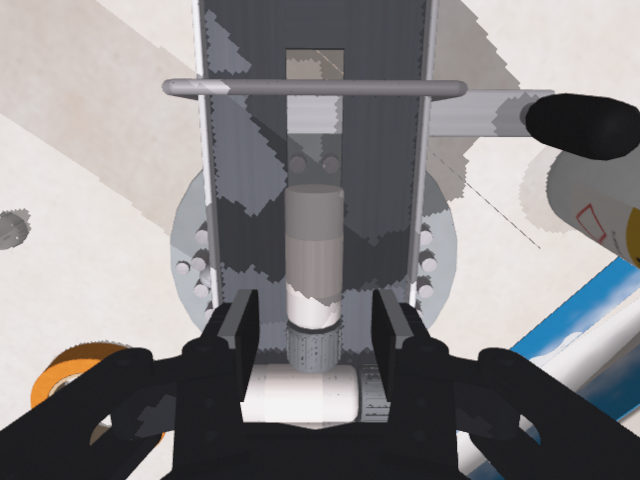

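Run:
```python
from fit import *
p=np.load('p.npy');c=cam('wrist');o=telemetry.get_obs();R0=R.from_quat(o['tool_rot'],scalar_first=True).as_matrix()
for d in((0,0,0),(.011,0,0),(-.011,0,0),(.011,.022,-.003),(-.011,.022,-.003),(.011,-.022,-.003)): print(d,proj(c,o['eef_pos']+R0@np.array(d)).round())
for a in((-.073,0,.005),(-.073,0,.018),(-.031,0,.005),(.011,0,.005),(.011,0,.018)):print(a,proj(c,W(p,*a)).round())
for th in('turned_vial_centre',): print([(d['pixel'],d['score']) for d in search_frame('wrist',th)])
print(c['origin'],onplane(c,(314,372),p,.013),onplane(c,(314,186),p,.018), onplane(c,(314,372),p,.018))
```

```text
(0, 0, 0) [315. 282.]
(0.011, 0, 0) [315. 259.]
(-0.011, 0, 0) [315. 304.]
(0.011, 0.022, -0.003) [365. 261.]
(-0.011, 0.022, -0.003) [364. 307.]
(0.011, -0.022, -0.003) [265. 261.]
(-0.073, 0, 0.005) [315. 187.]
(-0.073, 0, 0.018) [315. 192.]
(-0.031, 0, 0.005) [315. 279.]
(0.011, 0, 0.005) [315. 359.]
(0.011, 0, 0.018) [315. 375.]
[([316.1, 274.3], 0.75), ([601.2, 198.0], 0.47)]
[0.4920506  0.03108139 0.24515308] [12.56967477 -0.27485447] [-75.5386496   -0.26350861] [ 9.17630043 -0.27865668]
```

Run:
```python
from fit import *
c=cam('wrist');o=telemetry.get_obs();R0=R.from_quat(o['tool_rot'],scalar_first=True).as_matrix()
for d in(.005,.010,.015,.02,.025):
  for w in (.021,.025): print(d,w,[proj(c,o['eef_pos']+R0@np.array((x,w,-d))).round().tolist() for x in (.011,0)])
```

```text
0.005 0.021 [[364.0, 263.0], [363.0, 286.0]]
0.005 0.025 [[373.0, 263.0], [372.0, 286.0]]
0.01 0.021 [[365.0, 266.0], [364.0, 291.0]]
0.01 0.025 [[374.0, 266.0], [373.0, 291.0]]
0.015 0.021 [[366.0, 271.0], [366.0, 295.0]]
0.015 0.025 [[376.0, 271.0], [375.0, 295.0]]
0.02 0.021 [[368.0, 275.0], [367.0, 300.0]]
0.02 0.025 [[378.0, 275.0], [377.0, 300.0]]
0.025 0.021 [[370.0, 280.0], [369.0, 306.0]]
0.025 0.025 [[380.0, 280.0], [379.0, 306.0]]
```

```bash
python3 -m crank '[{"delta_rot":[0,0,0],"xyz":[0,0,0.002],"fingers":0.15},{"delta_rot":[0,0,0],"xyz":[0,0,0.004],"fingers":0.15},{"delta_rot":[0,0,0],"xyz":[0,0,0.0055],"fingers":0.15},{"delta_rot":[0,0,0],"xyz":[0,0,0.0055],"fingers":0.15}]'
python3 -m crank '[{"delta_rot":[0,0,0],"xyz":[0,0,0.001],"fingers":0.15},{"delta_rot":[0,0,0],"xyz":[0,0,0.002],"fingers":0.15}]'
```

```text
t: 5.05
eef_pos: [0.5475, -0.0406, 0.0763]
tool_rot: [0.055, 0.44, 0.896, -0.026]
contact_force: [-0.1, -0.1, -0.1]
gripper_width: 0.422
grasp_force: 0.0
t: 5.25
eef_pos: [0.5479, -0.0407, 0.0745]
tool_rot: [0.055, 0.44, 0.896, -0.026]
contact_force: [-0.2, 0.2, -0.0]
gripper_width: 0.422
grasp_force: 0.0
```

```bash
python3 -m crank '[{"delta_rot":[0,0,0],"xyz":[0,0,0.001],"fingers":0.15},{"delta_rot":[0,0,0],"xyz":[0,0,0.001],"fingers":0.15}]'; python3 -m crank '[{"delta_rot":[0,0,0],"xyz":[0,0,0.001],"fingers":0.15},{"delta_rot":[0,0,0],"xyz":[0,0,0.001],"fingers":0.15}]';python3 -m crank '[{"delta_rot":[0,0,0],"xyz":[0,0,0.001],"fingers":0.15},{"delta_rot":[0,0,0],"xyz":[0,0,0.001],"fingers":0.15}]'
```

```text
t: 5.45
eef_pos: [0.5478, -0.0408, 0.0735]
tool_rot: [0.055, 0.44, 0.896, -0.026]
contact_force: [-0.5, 0.4, -0.1]
gripper_width: 0.426
grasp_force: 0.0
t: 5.65
eef_pos: [0.5479, -0.0409, 0.0725]
tool_rot: [0.055, 0.44, 0.896, -0.026]
contact_force: [1.0, -0.2, 0.2]
gripper_width: 0.424
grasp_force: 0.0
t: 5.85
eef_pos: [0.548, -0.041, 0.0715]
tool_rot: [0.055, 0.44, 0.896, -0.026]
contact_force: [1.1, -0.4, -0.2]
gripper_width: 0.423
grasp_force: 0.0
```

```bash
python3 -m crank '[{"delta_rot":[0,0,0],"xyz":[0,0,0.001],"fingers":0.15},{"delta_rot":[0,0,0],"xyz":[0,0,0.001],"fingers":0.15}]'; python3 -m crank '[{"delta_rot":[0,0,0],"xyz":[0,0,0.001],"fingers":0.15},{"delta_rot":[0,0,0],"xyz":[0,0,0.001],"fingers":0.15}]'
```

```text
t: 6.05
eef_pos: [0.5481, -0.0411, 0.0705]
tool_rot: [0.055, 0.44, 0.896, -0.026]
contact_force: [-0.5, 0.3, 0.6]
gripper_width: 0.422
grasp_force: 0.0
t: 6.25
eef_pos: [0.5482, -0.0412, 0.0695]
tool_rot: [0.055, 0.44, 0.896, -0.026]
contact_force: [-0.3, -0.3, -0.9]
gripper_width: 0.425
grasp_force: 0.0
```

```bash
python3 -m crank '[{"delta_rot":[0,0,0],"xyz":[0,0,0],"fingers":0.3},{"delta_rot":[0,0,0],"xyz":[0,0,0],"fingers":0.3}]' 25;  python3 -m crank '[{"delta_rot":[0,0,0],"xyz":[0,0,0],"fingers":0.6},{"delta_rot":[0,0,0],"xyz":[0,0,0],"fingers":0.6},{"delta_rot":[0,0,0],"xyz":[0,0,0],"fingers":0.6}]' 25
```

```text
t: 6.45
eef_pos: [0.5483, -0.0412, 0.0697]
tool_rot: [0.055, 0.44, 0.896, -0.026]
contact_force: [-0.0, 0.7, -0.2]
gripper_width: 0.348
grasp_force: 0.0
t: 6.75
eef_pos: [0.5482, -0.0412, 0.0697]
tool_rot: [0.055, 0.44, 0.896, -0.026]
contact_force: [-0.9, 0.3, -0.5]
gripper_width: 0.2
grasp_force: 0.0
```

Run:
```python
from fit import *
c=cam('wrist','wr3.png')
```

```text
(no output)
```

View pics/wr3.png

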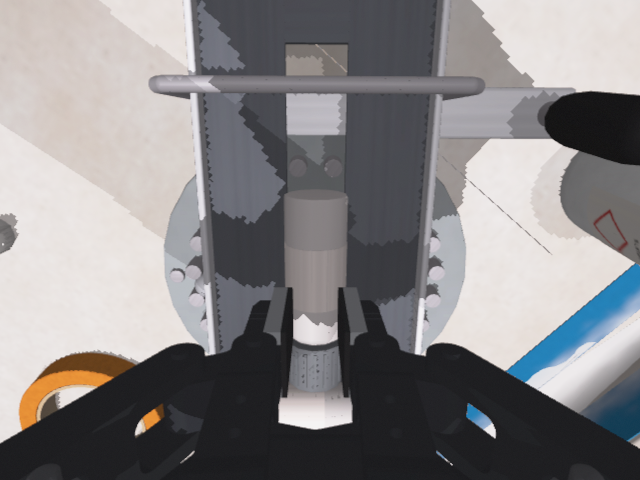

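The fingers closed to 17 mm without contact, and the picture shows the tips at (292,290) and (338,290), still above the vial (285..348). They sit about 30 mm behind the reported TCP, so I'll open and feel my way further down.

```bash
python3 -m crank '[{"delta_rot":[0,0,0],"xyz":[0,0,0],"fingers":0.1},{"delta_rot":[0,0,0],"xyz":[0,0,0],"fingers":0.1},{"delta_rot":[0,0,0],"xyz":[0,0,0],"fingers":0.1},{"delta_rot":[0,0,0],"xyz":[0,0,0.003],"fingers":0.1},{"delta_rot":[0,0,0],"xyz":[0,0,0.006],"fingers":0.1},{"delta_rot":[0,0,0],"xyz":[0,0,0.009],"fingers":0.1},{"delta_rot":[0,0,0],"xyz":[0,0,0.011],"fingers":0.1},{"delta_rot":[0,0,0],"xyz":[0,0,0.011],"fingers":0.1}]'; python3 -m crank '[{"delta_rot":[0,0,0],"xyz":[0,0,0.002],"fingers":0.1},{"delta_rot":[0,0,0],"xyz":[0,0,0.004],"fingers":0.1}]'
python3 - <<'E'
from fit import *
c=cam('wrist','wr4.png')
a=cv2.imread('pics/wr4.png')[150:430,150:490];cv2.imwrite('pics/wr4c.png',cv2.resize(a,None,fx=2,fy=2))
E
```

```text
t: 7.6
eef_pos: [0.5488, -0.0423, 0.0583]
tool_rot: [0.055, 0.44, 0.896, -0.026]
contact_force: [-0.4, -0.7, 0.5]
gripper_width: 0.449
grasp_force: 0.0
t: 7.8
eef_pos: [0.5495, -0.0426, 0.0547]
tool_rot: [0.055, 0.44, 0.896, -0.026]
contact_force: [-0.7, 0.3, -0.7]
gripper_width: 0.454
grasp_force: 0.0
```

View pics/wr4c.png

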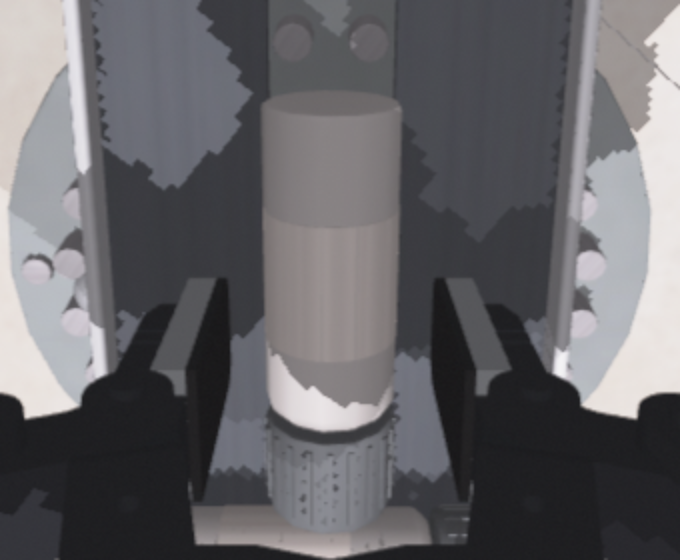

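The crop shows the pads straddling the vial evenly: inner tips at (230,280) and (433,280), vial 265..398. By scale the tips are about 8 mm above the rails, so I'll go on until they touch.

```bash
python3 -m crank '[{"delta_rot":[0,0,0],"xyz":[0,0,0.002],"fingers":0.15},{"delta_rot":[0,0,0],"xyz":[0,0,0.003],"fingers":0.15}]'; for i in 1; do python3 -m crank '[{"delta_rot":[0,0,0],"xyz":[0,0,0.001],"fingers":0.15},{"delta_rot":[0,0,0],"xyz":[0,0,0.001],"fingers":0.15}]';done;python3 -m crank '[{"delta_rot":[0,0,0],"xyz":[0,0,0.001],"fingers":0.15},{"delta_rot":[0,0,0],"xyz":[0,0,0.001],"fingers":0.15}]'
```

```text
t: 8.05
eef_pos: [0.5496, -0.0429, 0.0516]
tool_rot: [0.055, 0.44, 0.896, -0.026]
contact_force: [0.8, 0.1, 0.1]
gripper_width: 0.421
grasp_force: 0.0
t: 8.25
eef_pos: [0.5496, -0.043, 0.0507]
tool_rot: [0.055, 0.44, 0.896, -0.026]
contact_force: [-0.1, -0.1, -0.3]
gripper_width: 0.424
grasp_force: 0.0
t: 8.45
eef_pos: [0.5498, -0.0431, 0.0497]
tool_rot: [0.055, 0.44, 0.896, -0.026]
contact_force: [-1.1, 0.0, -0.0]
gripper_width: 0.425
grasp_force: 0.0
```

```bash
python3 -m crank '[{"delta_rot":[0,0,0],"xyz":[0,0,0.001],"fingers":0.2},{"delta_rot":[0,0,0],"xyz":[0,0,0.001],"fingers":0.3},{"delta_rot":[0,0,0],"xyz":[0,0,0.001],"fingers":0.45},{"delta_rot":[0,0,0],"xyz":[0,0,0.001],"fingers":0.6},{"delta_rot":[0,0,0],"xyz":[0,0,0.001],"fingers":0.6}]' 20
```

```text
t: 8.95
eef_pos: [0.5499, -0.0431, 0.0489]
tool_rot: [0.055, 0.44, 0.896, -0.026]
contact_force: [0.4, 0.2, 0.8]
gripper_width: 0.291
grasp_force: 20.2
```

```bash
python3 -m crank '[{"delta_rot":[0,0,0],"xyz":[0,0,0],"fingers":0.2},{"delta_rot":[0,0,0],"xyz":[0,0,0],"fingers":0.2},{"delta_rot":[0,0,0],"xyz":[0,0,0.002],"fingers":0.2},{"delta_rot":[0,0,0],"xyz":[0,0,0.002],"fingers":0.2}]';python3 -m crank '[{"delta_rot":[0,0,0],"xyz":[0,0,0.001],"fingers":0.2},{"delta_rot":[0,0,0],"xyz":[0,0,0.001],"fingers":0.2}]';python3 -m crank '[{"delta_rot":[0,0,0],"xyz":[0,0,0.001],"fingers":0.2},{"delta_rot":[0,0,0],"xyz":[0,0,0.001],"fingers":0.2}]'
```

```text
t: 9.35
eef_pos: [0.5498, -0.0435, 0.0466]
tool_rot: [0.055, 0.44, 0.896, -0.026]
contact_force: [-0.1, -0.5, -0.0]
gripper_width: 0.403
grasp_force: 0.0
t: 9.55
eef_pos: [0.5499, -0.0435, 0.0457]
tool_rot: [0.055, 0.44, 0.896, -0.026]
contact_force: [0.5, -0.5, 0.3]
gripper_width: 0.399
grasp_force: 0.0
t: 9.75
eef_pos: [0.5502, -0.0436, 0.0451]
tool_rot: [0.055, 0.44, 0.896, -0.026]
contact_force: [-1.4, 1.4, 4.8]
gripper_width: 0.402
grasp_force: 2.4
```

```bash
python3 -m crank '[{"delta_rot":[0,0,0],"xyz":[0,0,-0.002],"fingers":0.3},{"delta_rot":[0,0,0],"xyz":[0,0,-0.002],"fingers":0.45},{"delta_rot":[0,0,0],"xyz":[0,0,-0.002],"fingers":0.6},{"delta_rot":[0,0,0],"xyz":[0,0,-0.002],"fingers":0.7},{"delta_rot":[0,0,0],"xyz":[0,0,-0.002],"fingers":0.7}]' 25
```

```text
t: 10.25
eef_pos: [0.5502, -0.0434, 0.0471]
tool_rot: [0.055, 0.44, 0.896, -0.026]
contact_force: [-0.7, 0.8, 5.5]
gripper_width: 0.286
grasp_force: 25.3
```

```bash
python3 -m crank '[{"delta_rot":[0,0,0],"xyz":[0,0,-0.003],"fingers":0.8},{"delta_rot":[0,0,0],"xyz":[0,0,-0.010],"fingers":0.8},{"delta_rot":[0,0,0],"xyz":[0,0,-0.025],"fingers":0.8},{"delta_rot":[0,0,0],"xyz":[0,0,-0.05],"fingers":0.8},{"delta_rot":[0,0,0],"xyz":[0,0,-0.08],"fingers":0.8},{"delta_rot":[0,0,0],"xyz":[0,0,-0.105],"fingers":0.8},{"delta_rot":[0,0,0],"xyz":[0,0,-0.12],"fingers":0.8},{"delta_rot":[0,0,0],"xyz":[0,0,-0.12],"fingers":0.8}]' 30
python3 - <<'E'
from fit import *
c=cam('wrist','wr5.png');s=cam('scene')
a=cv2.resize(s['img'][160:340,200:440,::-1],(480,360)); b=cv2.resize(c['img'][:,:,::-1],(320,240))
im=np.zeros((360,800,3),np.uint8);im[:,:480]=a;im[:240,480:]=b;cv2.imwrite('pics/lift.png',im)
E
```

```text
t: 11.05
eef_pos: [0.5423, -0.0315, 0.1682]
tool_rot: [0.057, 0.44, 0.896, -0.025]
contact_force: [0.1, -1.9, -0.9]
gripper_width: 0.289
grasp_force: 29.5
```

View pics/lift.png

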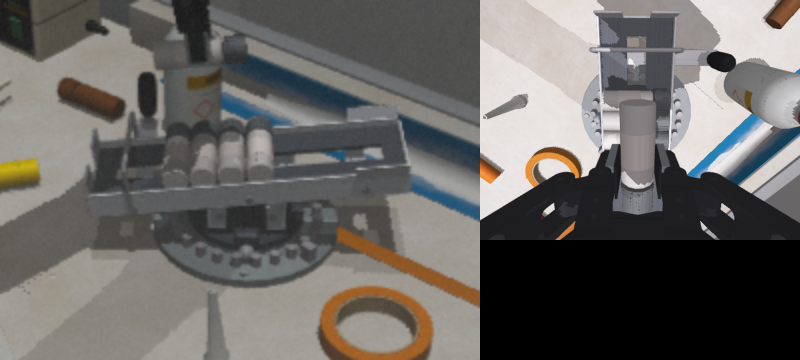

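The vial is held (tool shadow over the chute), and the four others have rolled down behind the keeper. Next comes a quarter turn to bring it crosswise over the lane.

Run:
```python
from fit import *
np.set_printoptions(precision=4,suppress=True)
p=np.load('p.npy');print(delta(W(p,.005,0,.09),toolR(p,0)),telemetry.get_obs()['q'])
c=cam('top');s=cam('scene')
for n in('top','scene'):print([(np.round(d['pixel']).tolist(),round(d['score'],2),onplane(c if n=='top' else s,d['pixel'],p,.02).round()) for d in search_frame(n,'vial_1_centre')])
```

```text
(array([-35.6435,   0.3339,   0.1474]), array([ 0.0838, -0.1016, 90.0436])) [-0.5381  0.2721  0.4924  2.0033 -0.0373  0.8274  0.6174]
[]
[([270.0, 240.0], 0.81, array([-100.,  -15.]))]
```

```bash
python3 -m crank '[{"delta_rot":[0,0,8],"xyz":[0,0,0],"fingers":0.8},{"delta_rot":[0,0,16.5],"xyz":[-0.004,0,0],"fingers":0.8},{"delta_rot":[0,0,25],"xyz":[-0.008,0,0],"fingers":0.8},{"delta_rot":[0,0,33.5],"xyz":[-0.012,0,0],"fingers":0.8},{"delta_rot":[0,0,42],"xyz":[-0.017,0,0],"fingers":0.8},{"delta_rot":[0,0,50],"xyz":[-0.022,0,0],"fingers":0.8},{"delta_rot":[0,0,58.5],"xyz":[-0.026,0,0],"fingers":0.8},{"delta_rot":[0,0,67],"xyz":[-0.03,0,0],"fingers":0.8},{"delta_rot":[0,0,75],"xyz":[-0.033,0,0],"fingers":0.8},{"delta_rot":[0,0,82],"xyz":[-0.0356,0,0],"fingers":0.8}]'
python3 -m crank '[{"delta_rot":[0,0,8],"xyz":[0,0,0],"fingers":0.8},{"delta_rot":[0,0,8],"xyz":[0,0,0],"fingers":0.8},{"delta_rot":[0,0,8],"xyz":[0,0,0],"fingers":0.8},{"delta_rot":[0,0,8],"xyz":[0,0,0],"fingers":0.8}]'
python3 - <<'E'
from fit import *
np.set_printoptions(precision=4,suppress=True)
p=np.load('p.npy');print(delta(W(p,.005,0,-.0165),toolR(p,0)),telemetry.get_obs()['q'])
c=cam('wrist');s=cam('scene');t=cam('top')
a=cv2.resize(s['img'][160:310,220:420,::-1],(400,300)); b=cv2.resize(c['img'][:,:,::-1],(400,300)); d=cv2.resize(t['img'][150:300,240:440,::-1],(400,300))
im=np.zeros((600,800,3),np.uint8);im[:300,:400]=a;im[:300,400:]=b;im[300:,:400]=d;cv2.imwrite('pics/turn.png',im)
E
```

```text
t: 12.35
eef_pos: [0.5622, -0.0602, 0.1696]
tool_rot: [0.059, 0.921, 0.385, 0.016]
contact_force: [0.5, 0.7, -0.6]
gripper_width: 0.29
grasp_force: 29.5
t: 12.75
eef_pos: [0.5623, -0.0599, 0.17]
tool_rot: [0.057, 0.944, 0.324, 0.02]
contact_force: [0.8, -1.1, -0.2]
gripper_width: 0.289
grasp_force: 29.5
(array([  0.2522,  -0.0734, 106.5641]), array([-0.0113, -0.0785,  0.1863])) [-0.74    0.3787  0.8525  1.964  -0.2553  0.8538 -0.6835]
```

View pics/turn.png

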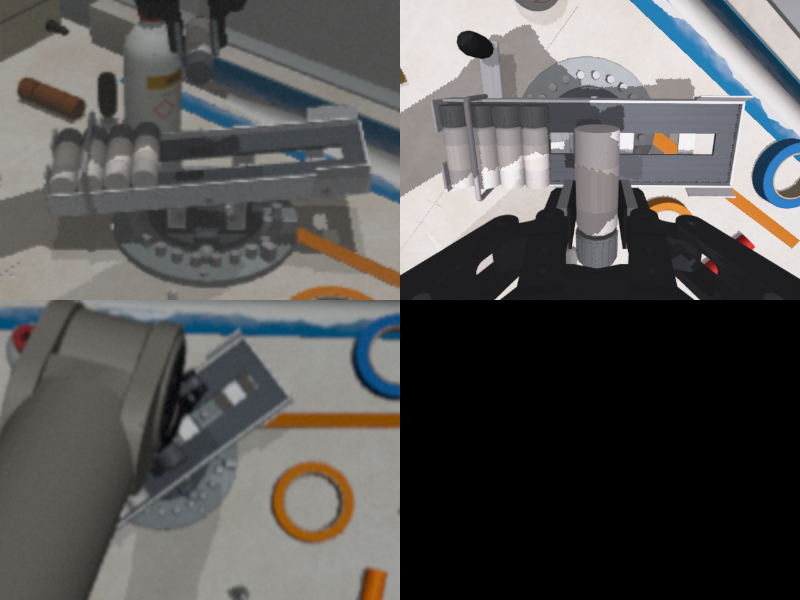

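The picture shows the row of four against the stop under the keeper, the slot empty, and the held vial crosswise above the lane with its cap towards -y. The lane leaves only 2 mm each side, so I'll measure the lateral offset from the wrist image numerically.

Run:
```python
from fit import *
np.set_printoptions(precision=1,suppress=True,linewidth=200)
p=np.load('p.npy');c=cam('wrist');o=telemetry.get_obs();R0=R.from_quat(o['tool_rot'],scalar_first=True).as_matrix()
print('cam in tool',R0.T@(c['origin']-o['eef_pos'])*1000)
g=c['img'].astype(float).mean(2)
for col in (452,480,520,236,):
    pr=g[130:330,col-2:col+3].mean(1); d=np.abs(np.diff(pr)); idx=[i for i in range(1,len(d)-1) if d[i]>9 and d[i]>=d[i-1] and d[i]>=d[i+1]]
    print(col,[(130.5+i,int(pr[i]),int(pr[i+1]),(onplane(c,(col,130.5+i),p,0)).round(1).tolist()) for i in idx])
pr=g[170:470,310:321].mean(1); d=np.abs(np.diff(pr)); print('vial',[(170.5+i,int(pr[i]),int(pr[i+1])) for i in range(1,len(d)-1) if d[i]>7 and d[i]>=d[i-1] and d[i]>=d[i+1]])
th,u=np.meshgrid(np.linspace(0,6.28,60),[-.042,.042])
for dx in(-.004,0,.004):
    for back in (.0345,):
        P=[proj(c,o['eef_pos']+R0@np.array((a+dx,.013*np.cos(b),-back+.013*np.sin(b)))) for a,b in zip(u.ravel(),th.ravel())]
        P=np.array(P);print(dx,'far end rows',P[60:,1].min(),P[60:,1].max(),'near',P[:60,1].min(),P[:60,1].max(),'cols far',P[60:,0].min(),P[60:,0].max())
r=[(d['score'],np.where(d['pixels'].any(1))[0][[0,-1]],np.where(d['pixels'].any(0))[0][[0,-1]]) for d in cut_out('wrist','turned_vial')];print(r)
```

```text
cam in tool [  68.9   -0.6 -172. ]
452 [(157.5, 140, 116, [91.8, 47.4]), (160.5, 105, 213, [92.0, 45.6]), (164.5, 236, 172, [92.2, 43.0]), (212.5, 119, 217, [95.1, 11.7]), (239.5, 214, 180, [96.9, -6.8]), (242.5, 165, 152, [97.1, -8.9]), (245.5, 134, 89, [97.2, -11.0]), (247.5, 55, 110, [97.4, -12.4]), (289.5, 116, 96, [100.2, -43.0]), (291.5, 83, 104, [100.4, -44.5]), (295.5, 107, 195, [100.7, -47.6]), (298.5, 241, 231, [100.9, -49.8]), (324.5, 193, 152, [102.7, -70.0])]
480 [(151.5, 224, 198, [109.2, 51.2]), (154.5, 173, 137, [109.4, 49.3]), (160.5, 147, 206, [109.8, 45.6]), (165.5, 189, 131, [110.2, 42.4]), (213.5, 170, 226, [113.7, 11.1]), (246.5, 170, 84, [116.2, -11.7]), (290.5, 108, 96, [119.8, -43.8]), (295.5, 106, 177, [120.2, -47.5]), (299.5, 235, 177, [120.6, -50.6]), (313.5, 161, 232, [121.8, -61.3])]
520 [(145.5, 146, 168, [134.0, 55.0]), (147.5, 190, 214, [134.2, 53.7]), (152.5, 209, 229, [134.6, 50.6]), (154.5, 236, 184, [134.8, 49.4]), (161.5, 159, 226, [135.4, 45.0]), (165.5, 226, 146, [135.8, 42.5]), (291.5, 81, 102, [147.8, -44.5]), (296.5, 149, 222, [148.3, -48.2]
[... 535 characters left out ...]
.5, 162, 152), (273.5, 157, 150), (341.5, 138, 130), (370.5, 133, 141), (373.5, 167, 198), (377.5, 145, 81), (384.5, 77, 110), (388.5, 117, 109), (390.5, 108, 117), (428.5, 101, 54)]
-0.004 far end rows 207.59618557712136 224.1883716413416 near 397.77464710207215 443.3048074355053 cols far 279.0338399576129 354.32005088565427
0 far end rows 197.1103443916237 211.78305931003953 near 389.84806112977174 434.38890658319485 cols far 278.7563830399343 354.6355930402773
0.004 far end rows 186.47292089530615 199.1628478176949 near 381.82198977963975 425.3423242533795 cols far 278.4745328038395 354.95615773316604
[(0.74, array([199, 428]), array([278, 351])), (0.58, array([113, 133]), array([0, 6]))]
```

Run:
```python
from fit import *
from scipy.optimize import least_squares
np.set_printoptions(precision=2,suppress=True,linewidth=200)
p=np.load('p.npy');c=cam('wrist');o=telemetry.get_obs();R0=R.from_quat(o['tool_rot'],scalar_first=True).as_matrix()
g=c['img'].astype(float).mean(2);E=[]
for row in (230,260,300,340,405):
    pr=g[row-2:row+3].mean(0); d=np.abs(np.diff(pr)); 
    print(row,[(i+.5,int(pr[i]),int(pr[i+1])) for i in range(260,375) if d[i]>10 and d[i]>=d[i-1] and d[i]>=d[i+1]])
b=np.linspace(0,2*np.pi,120)
def P(v):
    dx,back,tl,dy=v; out=[]
    for a in(.042,-.042):
        L=np.stack([a*np.cos(tl)+0*b,.013*np.cos(b)+dy,.013*np.sin(b)],1); L[:,0]=a*np.cos(tl)-.013*np.sin(b)*np.sin(tl)+dx; L[:,2]=a*np.sin(tl)+.013*np.sin(b)*np.cos(tl)-back
        out.append(np.array([proj(c,o['eef_pos']+R0@l) for l in L]))
    return out
def res(v):
    f,n=P(v); return np.array([f[:,1].min()-198.5,f[:,1].max()-212.5,n[:,1].max()-428.5,f[:,0].min()-278.5,f[:,0].max()-351.5])
r=least_squares(res,[0,.034,0,0],x_scale=[.001,.001,.02,.001]);print(r.x*1000,r.fun)
r=least_squares(lambda v:res(v)[:2],[0,.0345,0,0]);print(r.x*1000,r.fun)
```

```text
230 [(262.5, 202, 164), (266.5, 151, 137), (270.5, 128, 118), (276.5, 124, 98), (348.5, 152, 174), (351.5, 202, 236), (372.5, 232, 167)]
260 [(262.5, 97, 80), (278.5, 58, 94)]
300 [(260.5, 108, 86), (274.5, 62, 32), (280.5, 29, 91), (349.5, 81, 26), (355.5, 34, 65), (369.5, 91, 132)]
340 [(261.5, 40, 74), (267.5, 71, 33), (281.5, 25, 73), (348.5, 75, 25), (362.5, 34, 79), (368.5, 72, 40)]
405 [(264.5, 29, 81), (281.5, 132, 104), (283.5, 98, 85), (286.5, 83, 99), (322.5, 110, 99), (324.5, 99, 113), (332.5, 112, 101), (344.5, 87, 102), (346.5, 103, 182), (365.5, 150, 30)]
[-1.43 29.73  5.87 -0.51] [ 0.06 -0.03 -0.02 -0.07  0.07]
[-1.51 29.24  4.04  0.  ] [-0.  0.]
```

```bash
python3 -m crank '[{"delta_rot":[0,0,0],"xyz":[0,0,0.03],"fingers":0.8},{"delta_rot":[0,0,0],"xyz":[0.0005,0,0.055],"fingers":0.8},{"delta_rot":[0,0,0],"xyz":[0.0005,0,0.075],"fingers":0.8},{"delta_rot":[0,0,0],"xyz":[0.0005,0,0.088],"fingers":0.8},{"delta_rot":[0,0,0],"xyz":[0.0005,0,0.09],"fingers":0.8},{"delta_rot":[0,0,0],"xyz":[0.0005,0,0.09],"fingers":0.8}]'
cat > lat.py <<'E'
from fit import *
from scipy.optimize import least_squares
np.set_printoptions(precision=2,suppress=True,linewidth=200)
p=np.load('p.npy');c=cam('wrist');o=telemetry.get_obs();R0=R.from_quat(o['tool_rot'],scalar_first=True).as_matrix()
cv2.imwrite('pics/low.png',c['img'][:,:,::-1])
print('delta to lay',delta(W(p,.005,0,-.0165),toolR(p,0)))
g=c['img'].astype(float).mean(2)
def ed(pr,a,th): 
    d=np.abs(np.diff(pr)); return [(a+i+.5,int(pr[i]),int(pr[i+1])) for i in range(1,len(d)-1) if d[i]>th and d[i]>=d[i-1] and d[i]>=d[i+1]]
for col in (230,245,400,430,460,500): print(col,[e+(onplane(c,(col,e[0]),p,0).round(1).tolist(),) for e in ed(g[40:420,col-2:col+3].mean(1),40,11)])
print('vial',ed(g[60:470,310:321].mean(1),60,8))
for row in (240,270,300): print(row,ed(g[row-2:row+3,240:400].mean(0),240,11))
b=np.linspace(0,2*np.pi,60)
for back in(.0297,.0345):
  for dx in (-.002,0,.002):
    f,n=[np.array([proj(c,o['eef_pos']+R0@np.array((a+dx,.013*np.cos(t),.013*np.sin(t)-back))) for t in b]) for a in(.042,-.042)]
    print(back,dx,'far',f[:,1].min(),f[:,1].max(),'near',n[:,1].max(),'cols',f[:,0].min(),f[:,0].max())
E
python3 lat.py
```

```text
t: 13.65
eef_pos: [0.5699, -0.0684, 0.0812]
tool_rot: [0.058, 0.945, 0.323, 0.021]
contact_force: [0.3, -0.3, -0.1]
gripper_width: 0.289
grasp_force: 29.5
delta to lay (array([-0.83, -0.79, 17.49]), array([ 0.04, -0.15,  0.02]))
230 [(73.5, 231, 218, [-28.7, 88.0]), (79.5, 214, 187, [-28.8, 85.7]), (83.5, 161, 174, [-28.9, 84.2]), (85.5, 177, 157, [-29.0, 83.5]), (90.5, 146, 126, [-29.1, 81.6]), (172.5, 71, 94, [-30.9, 48.9]), (180.5, 124, 150, [-31.1, 45.6]), (186.5, 144, 94, [-31.2, 43.0]), (255.5, 93, 158, [-33.0, 12.0]), (300.5, 134, 78, [-34.2, -9.8]), (309.5, 84, 98, [-34.5, -14.4]), (334.5, 60, 42, [-35.2, -27.3])]
245 [(85.5, 217, 173, [-23.0, 83.5]), (87.5, 164, 179, [-23.0, 82.7]), (101.5, 175, 150, [-23.3, 77.4]), (120.5, 124, 137, [-23.6, 70.1]), (137.5, 116, 102, [-23.9, 63.3]), (157.5, 105, 89, [-24.3, 55.2]), (172.5, 72, 95, [-24.6, 48.9]), (180.5, 119, 150, [-24.7, 45.6]), (186.5, 146, 98, [-24.8, 43.0]), (255.5, 86, 126, [-26.3, 12.0]), (300.5, 132, 86, [-27.3, -9.8])]
400 [(127.5, 205, 193, [39.9, 67.3]), (144.5, 155, 125, [40.3, 60.5]), (180.5, 107, 177, [41.1, 45.
[... 1938 characters left out ...]
002 far 199.26901784918957 213.91064635760827 near 429.4393628045351 cols 280.39104060820455 353.8405837002813
0.0297 0 far 194.1336135989893 207.85793127445814 near 425.05496233934196 cols 280.25864201300186 353.9901079128937
0.0297 0.002 far 188.96207138210906 201.75447397733944 near 420.6393080442657 cols 280.1252256831749 354.14078696158043
0.0345 -0.002 far 201.61078870246945 217.2445409463 near 438.88982719571754 cols 279.23810645104095 355.1338657022002
0.0345 0 far 196.32744363819617 210.98550879295811 near 434.4047157169265 cols 279.09673075749305 355.2935428425841
0.0345 0.002 far 191.00578313065063 204.6720828415505 near 429.88664216592736 cols 278.9542319356256 355.45449473022643
```

The lateral error is within about 0.5 mm of the lane centre, so I can lower as it stands, feeling for contact.

```bash
python3 -m crank '[{"delta_rot":[0,0,0],"xyz":[0,0,0.006],"fingers":0.8},{"delta_rot":[0,0,0],"xyz":[0,0,0.011],"fingers":0.8},{"delta_rot":[0,0,0],"xyz":[0,0,0.015],"fingers":0.8},{"delta_rot":[0,0,0],"xyz":[0,0,0.016],"fingers":0.8}]'; python3 -m crank '[{"delta_rot":[0,0,0],"xyz":[0,0,0.001],"fingers":0.8},{"delta_rot":[0,0,0],"xyz":[0,0,0.002],"fingers":0.8}]'
```

```text
t: 14.1
eef_pos: [0.5707, -0.0696, 0.0646]
tool_rot: [0.057, 0.945, 0.323, 0.02]
contact_force: [0.2, -0.4, 0.6]
gripper_width: 0.294
grasp_force: 29.5
t: 14.3
eef_pos: [0.5712, -0.0699, 0.0631]
tool_rot: [0.058, 0.945, 0.323, 0.021]
contact_force: [0.6, 0.7, 0.6]
gripper_width: 0.289
grasp_force: 29.5
```

```bash
python3 -m crank '[{"delta_rot":[0,0,0],"xyz":[0,0,0.001],"fingers":0.8},{"delta_rot":[0,0,0],"xyz":[0,0,0.001],"fingers":0.8}]'; python3 -c "
from fit import *
p=np.load('p.npy');print(delta(W(p,.005,0,-.0215),toolR(p,0)))"
```

```text
t: 14.5
eef_pos: [0.5711, -0.07, 0.062]
tool_rot: [0.057, 0.945, 0.323, 0.021]
contact_force: [-0.4, 0.2, -0.4]
gripper_width: 0.286
grasp_force: 29.5
(array([-0.39115079, -0.20799503,  2.76135739]), array([-0.00676558, -0.10020027,  0.02135246]))
```

```bash
python3 -m crank '[{"delta_rot":[0,0,0],"xyz":[0,0,0.001],"fingers":0.8},{"delta_rot":[0,0,0],"xyz":[0,0,0.001],"fingers":0.8}]'; python3 -m crank '[{"delta_rot":[0,0,0],"xyz":[0,0,0.001],"fingers":0.8},{"delta_rot":[0,0,0],"xyz":[0,0,0.001],"fingers":0.8}]'
```

```text
t: 14.7
eef_pos: [0.5712, -0.0701, 0.061]
tool_rot: [0.057, 0.945, 0.323, 0.021]
contact_force: [-0.0, -0.2, -0.1]
gripper_width: 0.288
grasp_force: 29.5
t: 14.9
eef_pos: [0.5713, -0.0702, 0.06]
tool_rot: [0.057, 0.945, 0.323, 0.02]
contact_force: [-1.5, 0.8, -0.3]
gripper_width: 0.283
grasp_force: 29.5
```

```bash
python3 -m crank '[{"delta_rot":[0,0,0],"xyz":[0,0,0.001],"fingers":0.8},{"delta_rot":[0,0,0],"xyz":[0,0,0.001],"fingers":0.8}]'; python3 -m crank '[{"delta_rot":[0,0,0],"xyz":[0,0,0.001],"fingers":0.8},{"delta_rot":[0,0,0],"xyz":[0,0,0.001],"fingers":0.8}]'
```

```text
t: 15.1
eef_pos: [0.5714, -0.0702, 0.0597]
tool_rot: [0.057, 0.945, 0.323, 0.021]
contact_force: [-3.6, 2.0, 7.6]
gripper_width: 0.287
grasp_force: 30.4
t: 15.3
eef_pos: [0.5715, -0.0702, 0.0596]
tool_rot: [0.057, 0.945, 0.323, 0.021]
contact_force: [-8.3, 3.1, 19.9]
gripper_width: 0.293
grasp_force: 31.5
```

```bash
python3 -m crank '[{"delta_rot":[0,0,0],"xyz":[0,0,-0.0015],"fingers":0.8},{"delta_rot":[0,0,0],"xyz":[0,0,-0.0015],"fingers":0.5},{"delta_rot":[0,0,0],"xyz":[0,0,-0.0015],"fingers":0.38},{"delta_rot":[0,0,0],"xyz":[0,0,-0.0015],"fingers":0.3},{"delta_rot":[0,0,0],"xyz":[0,0,-0.0015],"fingers":0.25},{"delta_rot":[0,0,0],"xyz":[0,0,-0.0015],"fingers":0.25},{"delta_rot":[0,0,0],"xyz":[0,0,-0.0015],"fingers":0.25}]' 20
python3 -m crank '[{"delta_rot":[0,0,0],"xyz":[0,0,-0.005],"fingers":0.25},{"delta_rot":[0,0,0],"xyz":[0,0,-0.015],"fingers":0.25},{"delta_rot":[0,0,0],"xyz":[0,0,-0.04],"fingers":0.25},{"delta_rot":[0,0,0],"xyz":[0,0,-0.08],"fingers":0.25},{"delta_rot":[0,0,0],"xyz":[0,0,-0.12],"fingers":0.25},{"delta_rot":[0,0,0],"xyz":[0,0,-0.15],"fingers":0.25},{"delta_rot":[0,0,0],"xyz":[0,0,-0.15],"fingers":0.25}]'
python3 - <<'E'
from fit import *
p=np.load('p.npy');c=cam('wrist','after.png');o=telemetry.get_obs();print(o['q'],o['eef_pos'])
print('row',[proj(c,W(p,-.135+.026*i,0,.013)).round().tolist() for i in range(5)])
for th in('vial_1','turned_vial'):
  for d in cut_out('wrist',th)[:8]:
    m=d['pixels'];pts=np.argwhere(m)[:,::-1].astype(np.float32);print(th,round(d['score'],2),m.sum(),onplane(c,d['pixel'],p,.02).round(),cv2.minAreaRect(pts))
s=cam('scene')
for d in cut_out('scene','vial_1')[:8]: print('sc',round(d['score'],2),d['pixels'].sum(),onplane(s,d['pixel'],p,.02).round())
g=c['img'].astype(int)
for y in(-.025,-.01):
  print(y,[(si,g[int(v),int(u)].mean().round()) for si in range(-148,30,4) for u,v in [proj(c,W(p,si/1000,y,.02)).round()] if 0<=u<640 and 0<=v<480])
E
```

```text
t: 16.0
eef_pos: [0.5713, -0.0702, 0.0595]
tool_rot: [0.057, 0.945, 0.323, 0.02]
contact_force: [0.1, 0.6, 0.7]
gripper_width: 0.377
grasp_force: 0.0
t: 16.7
eef_pos: [0.5625, -0.056, 0.2132]
tool_rot: [0.058, 0.944, 0.323, 0.024]
contact_force: [0.2, 0.1, 0.2]
gripper_width: 0.377
grasp_force: 0.0
[-0.80245487  0.3212114   0.90591178  1.92869019 -0.20364335  0.93168132
 -0.73003448] [ 0.56133277 -0.05563143  0.21093816]
row [[123.0, 224.0], [158.0, 224.0], [193.0, 224.0], [228.0, 224.0], [263.0, 224.0]]
vial_1 0.9 4059 [-82.   1.] ((190.49314880371094, 223.4123077392578), (117.36505889892578, 36.69124221801758), 85.51539611816406)
vial_1 0.88 3048 [-103.    6.] ((159.57289123535156, 222.94993591308594), (116.59366607666016, 28.100343704223633), 83.81138610839844)
vial_1 0.8 4023 [-57.   3.] ((226.87057495117188, 223.1878204345703), (117.2013931274414, 37.048465728759766), 85.91438293457031)
vial_1 0.76 4158 [-135.    4.] ((118.77667236328125, 223.44271850585938), (118.69493865966797, 38.091644287109375), 83.34557342529297)
vial_1 0.59 249 [ 178. -116.] ((529.5, 365.4999694824219), (
[... 2156 characters left out ...]
64(218.0)), (-76, np.float64(233.0)), (-72, np.float64(204.0)), (-68, np.float64(207.0)), (-64, np.float64(238.0)), (-60, np.float64(242.0)), (-56, np.float64(242.0)), (-52, np.float64(240.0)), (-48, np.float64(223.0)), (-44, np.float64(129.0)), (-40, np.float64(194.0)), (-36, np.float64(219.0)), (-32, np.float64(225.0)), (-28, np.float64(220.0)), (-24, np.float64(200.0)), (-20, np.float64(145.0)), (-16, np.float64(103.0)), (-12, np.float64(103.0)), (-8, np.float64(103.0)), (-4, np.float64(104.0)), (0, np.float64(104.0)), (4, np.float64(105.0)), (8, np.float64(105.0)), (12, np.float64(105.0)), (16, np.float64(105.0)), (20, np.float64(104.0)), (24, np.float64(119.0)), (28, np.float64(105.0))]
```

All five vials are in their places, the returned one last at -31 mm. Now the handle: tool upright, fingers closing radially, camera side away from the bottle.

```bash
cat > hd.py <<'E'
from fit import *
import sys
np.set_printoptions(precision=4,suppress=True)
p=np.load('p.npy')
def hp(a,z):
    q=p.copy();q[2]+=a; return H(q,-.103,.094,z)
def hR(a): # tool y radial outwards at chute angle a, pointing down
    r=hp(a,0)-[p[0],p[1],0]; r/=np.linalg.norm(r); return np.stack([np.cross(r,[0,0,-1]),r,[0,0,-1.]],1)
if __name__=='__main__':
    a,z=float(sys.argv[1]),float(sys.argv[2]); print(hp(a,z)); print(*delta(hp(a,z),hR(a)),telemetry.get_obs()['q'])
E
python3 hd.py 0 0.2
```

```text
[0.5777 0.0746 0.2   ]
[ 94.5804 -92.1395  -3.6674] [   3.234     8.3335 -137.3754] [-0.7999  0.3258  0.9031  1.9322 -0.2043  0.931  -0.7296]
```

```bash
python3 -m crank '[{"delta_rot":[0.2,0.5,-8],"xyz":[0,0,-0.02],"fingers":0.1},{"delta_rot":[0.4,1,-16],"xyz":[0,0,-0.03],"fingers":0.1},{"delta_rot":[0.6,1.5,-24],"xyz":[0.01,-0.01,-0.03],"fingers":0.1},{"delta_rot":[0.75,1.9,-32],"xyz":[0.02,-0.02,-0.03],"fingers":0.1},{"delta_rot":[0.9,2.4,-40],"xyz":[0.03,-0.03,-0.03],"fingers":0.1},{"delta_rot":[1.1,2.9,-48],"xyz":[0.04,-0.04,-0.03],"fingers":0.1},{"delta_rot":[1.3,3.4,-56],"xyz":[0.05,-0.05,-0.03],"fingers":0.1},{"delta_rot":[1.5,3.9,-64],"xyz":[0.06,-0.06,-0.03],"fingers":0.1},{"delta_rot":[1.7,4.4,-72],"xyz":[0.07,-0.07,-0.03],"fingers":0.1},{"delta_rot":[1.9,4.8,-80],"xyz":[0.08,-0.08,-0.03],"fingers":0.1}]'; python3 hd.py 0 .2
```

```text
t: 17.95
eef_pos: [0.5717, 0.0587, 0.2272]
tool_rot: [0.029, 0.513, 0.858, 0.009]
contact_force: [0.8, -0.6, 0.9]
gripper_width: 0.447
grasp_force: 0.0
[0.5777 0.0746 0.2   ]
[12.3663 11.5736 27.3175] [  1.2428   3.463  -57.0886] [-0.687   0.2755  0.5623  1.8478 -0.1453  1.0062  0.4207]
```

```bash
python3 -m crank '[{"delta_rot":[0.2,0.5,-8],"xyz":[0.002,0.002,0],"fingers":0},{"delta_rot":[0.4,1,-16],"xyz":[0.004,0.004,0],"fingers":0},{"delta_rot":[0.5,1.5,-24],"xyz":[0.006,0.006,0],"fingers":0},{"delta_rot":[0.7,2,-32],"xyz":[0.008,0.008,0],"fingers":0},{"delta_rot":[0.9,2.5,-40],"xyz":[0.01,0.01,0],"fingers":0},{"delta_rot":[1.1,3,-48],"xyz":[0.0124,0.0116,0],"fingers":0},{"delta_rot":[1.2,3.4,-55],"xyz":[0.0124,0.0116,0.01],"fingers":0},{"delta_rot":[1.2,3.5,-57],"xyz":[0.0124,0.0116,0.02],"fingers":0},{"delta_rot":[1.2,3.5,-57],"xyz":[0.0124,0.0116,0.027],"fingers":0},{"delta_rot":[1.2,3.5,-57],"xyz":[0.0124,0.0116,0.027],"fingers":0}]'; python3 hd.py 0 .07
python3 - <<'E'
from hd import *
c=cam('wrist','hh.png');g=c['img'].max(2)
u,v=proj(c,hp(0,.121));print('pred top',u,v, 'base',proj(c,hp(0,.073)))
x0,y0=int(u)-70,int(v)-70
m=(g[max(0,y0):y0+140,max(0,x0):x0+140]<45).astype(np.uint8)
n,l,st,ce=cv2.connectedComponentsWithStats(m)
for i in range(1,n):
    if st[i,4]>150: print(st[i]+[max(0,x0),max(0,y0),0,0,0],ce[i]+[max(0,x0),max(0,y0)])
s=cam('scene');t=cam('top')
E
```

```text
t: 18.95
eef_pos: [0.5774, 0.0742, 0.1998]
tool_rot: [-0.0, 0.045, 0.999, 0.0]
contact_force: [-0.2, 0.2, -0.1]
gripper_width: 0.5
grasp_force: 0.0
[0.5777 0.0746 0.07  ]
[ -0.4098   0.3722 129.7935] [ 0.0454 -0.0574 -0.4679] [-0.5185  0.3361  0.3598  1.8037 -0.1374  1.0268  1.375 ]
pred top 315.4609276283273 236.0191284796722 base [315.3432 218.995 ]
[301 210  28  37 814] [314.4103 228.3894]
```

The handle blob at (314,228) matches the prediction (315,228). Going down.

```bash
python3 -m crank '[{"delta_rot":[0,0,0],"xyz":[0,0,0.04],"fingers":0},{"delta_rot":[0,0,0],"xyz":[0,0,0.075],"fingers":0},{"delta_rot":[0,0,0],"xyz":[0,0,0.1],"fingers":0},{"delta_rot":[0,0,0],"xyz":[0,0,0.118],"fingers":0},{"delta_rot":[0,0,0],"xyz":[0,0,0.13],"fingers":0},{"delta_rot":[0,0,0],"xyz":[0,0,0.135],"fingers":0},{"delta_rot":[0,0,0],"xyz":[0,0,0.135],"fingers":0}]' && python3 -m crank '[{"delta_rot":[0,0,0],"xyz":[0,0,0],"fingers":0.4},{"delta_rot":[0,0,0],"xyz":[0,0,0],"fingers":0.7},{"delta_rot":[0,0,0],"xyz":[0,0,0],"fingers":0.9},{"delta_rot":[0,0,0],"xyz":[0,0,0],"fingers":0.9},{"delta_rot":[0,0,0],"xyz":[0,0,0],"fingers":0.9}]' 60
python3 - <<'E'
from hd import *
for a in np.linspace(0,.785,10)[1:]:
    o=telemetry.get_obs();d=delta(hp(a,o['eef_pos'][2]),hR(a)); d0=delta(hp(0,o['eef_pos'][2]),hR(0))
    print(round(a,3),(d[0]-d0[0]).round(1),(d[1]-d0[1]).round(1))
print(d0)
E
```

```text
t: 19.8
eef_pos: [0.579, 0.0751, 0.0668]
tool_rot: [0.001, 0.044, 0.999, 0.001]
contact_force: [0.2, -0.2, 0.8]
gripper_width: 0.5
grasp_force: 0.0
t: 20.3
eef_pos: [0.5797, 0.0737, 0.0681]
tool_rot: [0.002, 0.045, 0.999, 0.001]
contact_force: [-0.9, -2.8, 5.3]
gripper_width: 0.201
grasp_force: 58.7
0.087 [12.1 -0.6 -0.1] [-0.  0. -5.]
0.174 [24.2 -2.3 -0.1] [ -0.   0. -10.]
0.262 [36.  -5.  -0.2] [ -0.   0. -15.]
0.349 [47.6 -8.8 -0.2] [ -0.   0. -20.]
0.436 [ 58.8 -13.5  -0.3] [ -0.1   0.  -25. ]
0.523 [ 69.5 -19.2  -0.3] [ -0.1   0.  -30. ]
0.611 [ 79.8 -25.8  -0.4] [ -0.1   0.  -35. ]
0.698 [ 89.3 -33.3  -0.4] [ -0.1   0.  -40. ]
0.785 [ 98.3 -41.5  -0.5] [ -0.1   0.  -45. ]
(array([ 2.0846,  0.7215, -0.0077]), array([ 0.0999,  0.2473, -0.4315]))
```

```bash
python3 -m crank '[{"delta_rot":[0,0,-1],"xyz":[0.0024,0,0],"fingers":0.9},{"delta_rot":[0,0,-3],"xyz":[0.0073,-0.0002,0],"fingers":0.9},{"delta_rot":[0,0,-5],"xyz":[0.0121,-0.0006,0],"fingers":0.9},{"delta_rot":[0,0,-7.5],"xyz":[0.0182,-0.0013,0],"fingers":0.9},{"delta_rot":[0,0,-10],"xyz":[0.0242,-0.0023,0],"fingers":0.9},{"delta_rot":[0,0,-12.5],"xyz":[0.0302,-0.0035,0],"fingers":0.9},{"delta_rot":[0,0,-15],"xyz":[0.036,-0.005,0],"fingers":0.9},{"delta_rot":[0,0,-15],"xyz":[0.036,-0.005,0],"fingers":0.9}]'; python3 hd.py 0.262 0.068
```

```text
t: 21.1
eef_pos: [0.5434, 0.0723, 0.0682]
tool_rot: [0.003, -0.087, 0.996, 0.001]
contact_force: [-1.0, -3.1, 6.9]
gripper_width: 0.199
grasp_force: 60.4
[0.5413 0.0729 0.068 ]
[1.9454 0.9139 0.1474] [ 0.0622  0.3209 -0.3545] [-0.4393  0.4434  0.2442  1.9922 -0.1596  0.7183  1.6468]
```

```bash
python3 -m crank '[{"delta_rot":[0,0,-2],"xyz":[0.0049,-0.0001,0],"fingers":0.9},{"delta_rot":[0,0,-5],"xyz":[0.0121,-0.0006,0],"fingers":0.9},{"delta_rot":[0,0,-10],"xyz":[0.0242,-0.0023,0],"fingers":0.9},{"delta_rot":[0,0,-15],"xyz":[0.036,-0.005,0],"fingers":0.9},{"delta_rot":[0,0,-19],"xyz":[0.0453,-0.008,0],"fingers":0.9},{"delta_rot":[0,0,-23],"xyz":[0.0544,-0.0115,0],"fingers":0.9},{"delta_rot":[0,0,-26],"xyz":[0.061,-0.0145,0],"fingers":0.9},{"delta_rot":[0,0,-28.5],"xyz":[0.0664,-0.0174,0],"fingers":0.9},{"delta_rot":[0,0,-30],"xyz":[0.0695,-0.0192,0],"fingers":0.9},{"delta_rot":[0,0,-30],"xyz":[0.0695,-0.0192,0],"fingers":0.9}]'; python3 hd.py 0.785 0.068
```

```text
t: 22.1
eef_pos: [0.4788, 0.0428, 0.0682]
tool_rot: [0.003, -0.343, 0.939, 0.0]
contact_force: [-2.2, -0.5, 12.1]
gripper_width: 0.201
grasp_force: 62.8
[0.4761 0.042  0.068 ]
[2.4825 1.1642 0.1409] [-0.0951  0.3727 -0.1547] [-0.3169  0.344   0.1179  2.1387 -0.0678  0.6556  2.1189]
```

```bash
python3 -m crank '[{"delta_rot":[0,0,0],"xyz":[0,0,0],"fingers":0.5},{"delta_rot":[0,0,0],"xyz":[0,0,0],"fingers":0.3},{"delta_rot":[0,0,0],"xyz":[0,0,0],"fingers":0},{"delta_rot":[0,0,0],"xyz":[0,0,0],"fingers":0},{"delta_rot":[0,0,0],"xyz":[0,0,-0.02],"fingers":0},{"delta_rot":[0,0,0],"xyz":[0,0,-0.06],"fingers":0},{"delta_rot":[0,0,0],"xyz":[0,0,-0.1],"fingers":0},{"delta_rot":[0,0,0],"xyz":[0,0,-0.14],"fingers":0},{"delta_rot":[0,0,0],"xyz":[0,0,-0.16],"fingers":0},{"delta_rot":[0,0,0],"xyz":[0,0,-0.16],"fingers":0}]' 20
python3 - <<'E'
from hd import *
c=cam('wrist','end.png');s=cam('scene','ends.png');q=p.copy();q[2]+=.785
g=c['img'].max(2);u,v=proj(c,hp(.785,.097));x0,y0=int(u)-70,max(0,int(v)-70)
n,l,st,ce=cv2.connectedComponentsWithStats((g[y0:y0+140,x0:x0+140]<45).astype(np.uint8))
print('pred',u,v,[(st[i,4],ce[i]+[x0,y0]) for i in range(1,n) if st[i,4]>150])
for nm,C in(('wrist',c),('scene',s)):
  for th in('vial_1','tape_roll_mid','nozzle_mid','wipe_bottle_mid'):
    for d in (cut_out if th=='vial_1' else search_frame)(nm,th)[:7]:
      if th=='vial_1':print(nm,round(d['score'],2),d['pixels'].sum(),onplane(C,d['pixel'],q,.02).round())
      else: print(nm,th,np.round(d['pixel']),round(d['score'],2))
for nm,C in(('wrist',c),('scene',s)): print(nm,[proj(C,W(q,a,b,.008)).round().tolist() for a,b in((-.15,.046),(-.15,-.046),(.15,-.046),(.15,.046))])
E
```

```text
t: 23.1
eef_pos: [0.479, 0.0424, 0.2295]
tool_rot: [0.005, -0.342, 0.94, 0.0]
contact_force: [0.6, -0.4, -0.2]
gripper_width: 0.501
grasp_force: 0.0
pred 316.9837032081374 211.92921847058574 [(np.int32(637), array([316.2433, 212.2512]))]
wrist 0.93 3166 [-111.   -5.]
wrist 0.72 4087 [-59.  -3.]
wrist 0.66 4128 [-137.   -3.]
wrist 0.58 3902 [-84.  -2.]
wrist 0.33 3925 [-35.  -2.]
wrist 0.23 33756 [23.  1.]
wrist tape_roll_mid [63. 45.] 0.63
wrist wipe_bottle_mid [254. 380.] 0.57
scene 0.93 756 [ -68. -356.]
scene 0.88 464 [-82. -11.]
scene 0.85 450 [-63. -10.]
scene 0.78 468 [-147.   -5.]
scene 0.75 430 [-122.  -11.]
scene 0.7 880 [-192. -312.]
scene tape_roll_mid [387. 336.] 0.82
scene nozzle_mid [309. 332.] 0.8
scene wipe_bottle_mid [294. 198.] 0.96
wrist [[319.0, 121.0], [235.0, 25.0], [-36.0, 297.0], [58.0, 372.0]]
scene [[248.0, 266.0], [282.0, 289.0], [391.0, 210.0], [357.0, 193.0]]
```

```bash
python3 -c "
from station import job
print(job.hand_in())"
```

```text
the job is handed in; nothing more can be done
None
```

The job is handed in at about 24 s of the 58 s. The jammed vial was lifted out and laid back crosswise as last of the row, all five vials measured at their places by the stop, and the chute is three clicks anticlockwise. Its handle is within about 1 mm of the wanted position, and the bottle, tape roll and nozzle were found where they stood.

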